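Set the round herb mill to its middle grind

TASK

Two herb mills stand on the apothecary's counter, one with a round iron body and one with a square wooden body. On the round one, turn the wheel by its upright grip bar until the brass pointer on the wheel's rim stands at the long middle mark on the far side of the collar, then let go. Leave the wheel of the square mill as it is.

Things in the scene. Friction and masses are not known exactly. Their poses are not given: they have to be found in the camera images.
- grip (a point): Middle of the round mill's wooden grip bar (64 mm long, 16 wide, 38 high), on the wheel's vertical axis, 148 mm above the counter, 11 mm below the bar's top, 27 mm above the wheel (disc 116 mm across, top face at 121 mm). The bar and x of this point run towards the pointer; z up. The wheel turns either way with light friction (0.12 N m), stays where left, stops 1.6 rad either side of the long mark.
- pointer (a point): Point on the round mill's pointer, 80 mm from the wheel's axis, 115 mm above the counter. The pointer is a brass strip 8 mm wide, in line with the bar, from the wheel's rim out over the collar to 95 mm from the axis, its end bent down 20 mm. It turns with the wheel. At the start it is 0.6 to 1.25 rad clockwise (from above) of the long mark.
- long_mark (a point): Top of the round mill's long mark, 80 mm from the wheel's axis, 105 mm above the counter. A brass rib 7 mm wide, 50 mm high, out to 86 mm from the axis, fixed on the collar (144 mm across) on the side away from the robot: the middle one of three. The other two, 0.5 rad either side, are short: 16 mm high, out to 77 mm. The round mill is dark iron, fixed, base 176 mm across; mills may trade places.
- other_pointer (a point): The same point on the pointer of the square mill's wheel, 80 mm from that wheel's axis, 115 mm above the counter. The square mill is fixed, with a square wooden body 150 mm wide and 90 mm high, and has the same collar, marks, wheel and grip bar at the same heights as the round one. Its wheel is not to be turned.
Mind the look-alikes: they are no part of the job. Leave any green or red look-alike of the part that bears grip alone.

How it is judged (in metres and radians):
At the end, for the whole second after the job is handed in: The round mill's pointer stands at its long mark (the two listed points within 15 mm of each other horizontally, about 10 degrees of turn) and stays there with the wheel released; the square mill's pointer is within 15 mm of where it was (horizontal distance between pointer and long_mark below 0.015 m and distance of other_pointer from where it was at the start of the episode below 0.015 m); the robot touches nothing.
It fails at once if the square mill's wheel is turned (its pointer moves by more than 15 mm) (distance of other_pointer from where it was at the start of the episode above 0.015 m).
It also fails if it takes over 32 s, if anything falls off the work surface, if the arm or the gripper's body presses on something with over 40 N, if the wrist force passes 120 N, or if a joint passes its speed limit or range.

ROBOT

A 6-joint arm with a two-finger parallel gripper is mounted at the origin on the work surface. World frame = base frame: x ahead of the robot, y to its left, z up, the work surface at z = 0. Lengths are in mm, angles in rad, forces in N, time in s.
With the tool pointing down it reaches from about 425 to 925 mm from the base axis. Payload 12.5 kg.
Tool frame: the origin (TCP) lies on the centre line of the jaws, within the pads' length; the fingertips stand env.finger_overhang ahead of it and the grasp point (between the pads) lies 11 mm behind it (env.finger_overhang is the distance from the TCP to the fingertips, in mm); z points along the fingers, y is the direction in which the jaws open and shut (so a half turn about z gives the same grasp; the last joint's range is limited). The gripper opens to 85 mm and grips with 20 to 120 N. Pads are 22 mm wide; open, the fingers measure 114 mm over their backs; the gripper's body (76 mm by 85 mm) begins 54 mm behind the grasp point. The pads swing forward as they close: fully open they stand 13 mm farther back than shut.
Start: joints at [1.184, 0.491, 1.559, -0, 1.092, -0.106], TCP at [173.184, 600.542, 239.327] pointing down, gripper open.
Joint ranges: [-3.1, 3.1], [-0.84, 2.19], [0.05, 2.79], [-1.13, 4.28], [0.06, 2.93], [-2.69, 2.69]. Speed limits (rad/s): [2.22, 2.22, 2.79, 3.14, 3.14, 3.14].

INTERFACE

Orientations are given as a unit quaternion [w, x, y, z].
In Python, from rig import env gives the robot as it stands.
- The arm moves only by the shell command python3 -m pendant 'ROWS'. ROWS is text: rows parted by semicolons, each of 5 numbers parted by spaces: the shift along the tool's x, y, z in mm, then the turn about the tool's z in degrees, then the finger opening in mm, from 0 to 85.4. In form: dx dy dz turn jaw; .... A call has exactly 8 rows; each row shifts and turns the commanded pose from where the row before left it, along the tool's axes as they then stand; what a row does not reach is not made up. A row lasts 1/10 s, in which the tool goes at most 50 mm and 8.59 degrees, less where a joint would pass 70% of its speed; a pose out of reach is approached as far as the arm can. A call is refused whole if a number of a shift passes 50 or a number of a turn 8.59, either way. A call with a gripper value outside its range is refused whole. The fingers move at their own pace and stop on an object; the grip force is fixed at half the most. Time passes only in rows, so rows that do not move let the fingers close, or fill a call up. It gives the time, the measured TCP pose, the force and the opening at its end, in the units of the state.
- env.get_obs(): the state, without advancing time (a new reading comes with each control period).
- env.grab_frame(name): name is "side" or "top" or "wrist"; returns a dict with "img" (400x640x3 uint8, red, green, blue), "camera_matrix" (3x3 intrinsics, pixels), "R" (3x3) and "t" (3): a world point X has camera coordinates R X + t. Camera axes: x right, y down, z forward; pixel columns grow to the right and rows downward; lengths in mm; the calibration is good to about 2 mm. A picture is of the moment at which its call begins. There is no depth.
- env.finish_job(): hands the job in, once; it reports no verdict.
Trained networks look in a picture, given as the dict that the camera call returned (one of the last four; its "shot" number tells which), for a name from the list of things; names that differ only in an ending like _2 or _b are one class to them, and where a whole thing is asked for, a point or a joint stands for the part that bears it (a point fixed in the world has none). Each returns a list of dicts, best first, with "conf" (0 to 1); they miss things now and then, are a little off and sometimes report something else, mostly with a low value. They report only what shows in the picture. A call takes as long as a camera call. They do not tell look-alikes from the thing itself.
- env.recognise(picture, label): "uv" ([column, row] in pixels, amid what is visible of it).
The state is a dict: "t": time; "joints": joint angles; "joint_vel": joint speeds; "tau": joint torques, N m; "eef_pos": TCP position; "ee_rot": TCP orientation; "wrist_force": force on the tool from outside, world axes, zero at the start; "ft_torque": the same for the moment, N m; "finger_gap": finger opening in mm.
Only numpy, scipy, OpenCV 4.12 (cv2) and the standard library are available. Lean on these libraries where they do the work, as an engineer would, in place of code of your own. Each camera call takes 0.05 s, during which the arm holds its last target. There are 200 camera calls.

## Working session

There is one attempt and no reset: what is moved stays moved. The work goes in short steps, Python scripts to look and compute and a shell command to move; the robot and the scene stay as the last step left them, time stands still between calls to the robot, and variables do not carry over. Pictures are saved under pics/ and viewed, about 8 in all and at most 12, crops included, and the job is handed in when it is done.

```bash
mkdir -p pics
cat > h.py <<'E'
import numpy as np,cv2
from rig import env
def ray(f,uv,z):
    K,R,t=map(np.array,(f["camera_matrix"],f["R"],f["t"]))
    d=R.T@np.linalg.solve(K,[uv[0],uv[1],1.]); c=-R.T@t
    return (c+d*(z-c[2])/d[2]).round(1)
def save(f,n): cv2.imwrite("pics/"+n,f["img"][:,:,::-1])
E
python3 - <<'E'
from h import *
o=env.get_obs();print({k:np.round(o[k],3) for k in("t","eef_pos","ee_rot","finger_gap")},env.finger_overhang)
Z=dict(grip=148,pointer=115,long_mark=105,other_pointer=115)
for n in("top","side"):
    f=env.grab_frame(n);save(f,n+"0.png")
    for l in Z:
        for r in env.recognise(f,l)[:5]: print(n,l,np.round(r["uv"],1),round(r["conf"],2),ray(f,r["uv"],Z[l]))
E
```

```text
{'t': np.float64(0.0), 'eef_pos': array([173.106, 600.328, 238.731]), 'ee_rot': array([-0.   ,  0.14 ,  0.99 , -0.001]), 'finger_gap': np.float64(85.39)} 8.0
top grip [425.4  92.8] 0.92 [ 744.9 -279.8  148. ]
top grip [225.5 282.2] 0.86 [284.9 218.7 148. ]
top grip [431.3 292.7] 0.58 [ 255.5 -280.9  148. ]
top grip [241.9 191.8] 0.55 [506.1 177.5 148. ]
top pointer [241.  191.7] 0.93 [508.6 187.4 115. ]
top pointer [426.4 291.7] 0.86 [ 251.  -278.3  115. ]
top pointer [221.2 282.1] 0.73 [279.2 238.8 115. ]
top pointer [426.1  90.3] 0.61 [ 762.4 -291.1  115. ]
top long_mark [245.2 195.9] 0.86 [498.2 178.8 105. ]
top long_mark [419.7 291.8] 0.74 [ 248.7 -264.1  105. ]
top long_mark [232.5 280.3] 0.58 [281.7 212.5 105. ]
top long_mark [418.6 102.1] 0.56 [ 735.2 -273.8  105. ]
top other_pointer [405.  197.8] 0.69 [ 487.  -230.6  115. ]
side grip [386.7 122.2] 0.81 [330.1 203.6 148. ]
side grip [178.8 156.9] 0.56 [ 293.8 -286.2  148. ]
side pointer [180.1 153.8] 0.93 [ 237.9 -283.   115. ]
side pointer [412.  180.8] 0.91 [511.8 184.6 115. ]
side pointer [387.3 124. ] 0.8 [294.5 223.8 115. ]
side pointer [219.8 340. ] 0.74 [ 761. -286.  115.]
side long_mark [382.7 138.4] 0.97 [334.  194.4 105. ]
side long_mark [224.4 358.7] 0.75 [ 790.6 -285.7  105. ]
side long_mark [410.4 204.3] 0.74 [568.9 153.6 105. ]
side other_pointer [218.1 221. ] 0.71 [ 489.2 -239.1  115. ]
```

View pics/top0.png

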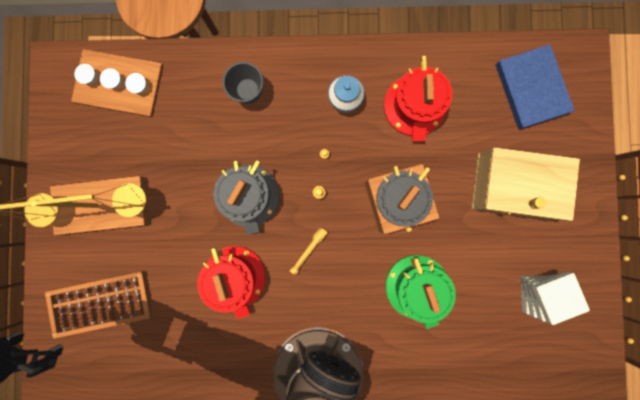

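View pics/side0.png

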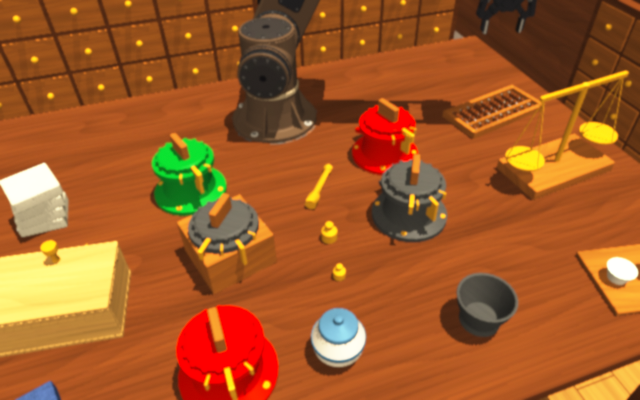

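Run:
```python
from h import *
f=env.grab_frame("top");g=env.grab_frame("side")
a=cv2.resize(f["img"][145:245,190:290],None,fx=4,fy=4,interpolation=cv2.INTER_CUBIC)
b=cv2.resize(g["img"][145:245,360:460],None,fx=4,fy=4,interpolation=cv2.INTER_CUBIC)
save({"img":np.hstack([a,b])},"crop1.png")
```

```text
(no output)
```

View pics/crop1.png

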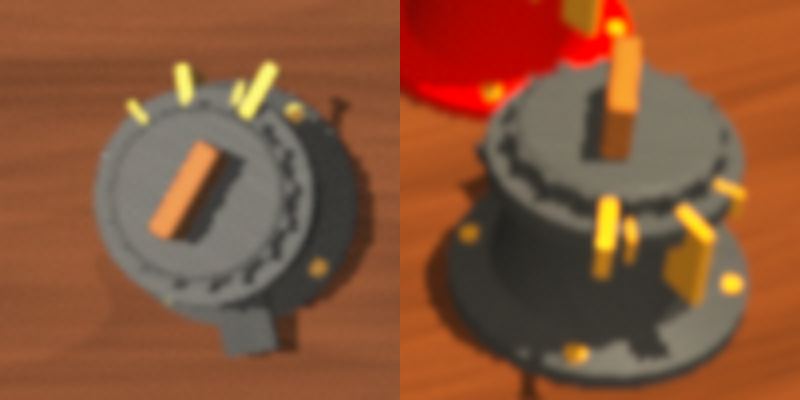

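Run:
```python
from h import *
f=env.grab_frame("top");g=env.grab_frame("side")
P=lambda x,y,z:ray(f,(190+x/4,145+y/4),z)
Q=lambda x,y,z:ray(g,(360+(x-400)/4,145+y/4),z)
for n,p in dict(gripT=P(186,190,159),gripS=Q(626,75,159),b1=P(209,150,159),b2=P(164,232,159),pt0=P(247,113,119),pt1=P(271,66,119),ptS0=Q(606,200,119),lm0=P(187,103,105),lm1=P(182,65,105),lmS1=Q(712,240,105),lmS0=Q(682,208,105),wheel=P(193,193,121),).items(): print(n,p)
print(-np.array(f["R"]).T@f["t"])
```

```text
gripT [503.9 188.3 159. ]
gripS [509.  191.6 159. ]
b1 [528.2 174.1 159. ]
b2 [478.4 201.9 159. ]
pt0 [555.2 158.7 119. ]
pt1 [585.2 143.1 119. ]
ptS0 [556.7 160.6 119. ]
lm0 [564.  200.6 105. ]
lm1 [588.9 203.8 105. ]
lmS1 [590.7 207.3 105. ]
lmS0 [563.1 204.2 105. ]
wheel [504.3 193.1 121. ]
[ 448.30895414  -26.37244149 1038.28987992]
```

```bash
python3 -m pendant '-27 -19 0 0 85;-27 -19 0 0 85;-27 -19 0 0 85;-27 -19 0 0 85;-27 -19 0 0 85;-27 -19 0 0 85;-27 -19 0 0 85;-27 -19 0 0 85' && python3 -m pendant '-27 -19 0 0 85;-27 -19 0 0 85;-27 -19 0 0 85;-27 -19 0 0 85;-27 -19 0 0 85;-27 -19 0 0 85;-27 -19 0 0 85;-27 -19 0 0 85' && python3 -m pendant '0 0 0 7 70;0 0 0 6.7 70;0 0 0 0 70;0 0 0 0 70;0 0 0 0 70;0 0 0 0 70;0 0 0 0 70;0 0 0 0 70'
python3 - <<'E'
from h import *
o=env.get_obs();q=o["ee_rot"];print(np.round(o["eef_pos"],1),np.round(q,3),o["t"],o["joints"].round(2) if hasattr(o["joints"],"round") else o["joints"])
f=env.grab_frame("wrist");save(f,"w1.png")
for l,z in(("grip",148),("pointer",115),("long_mark",105)):
    for r in env.recognise(f,l): print(l,np.round(r["uv"],1),round(r["conf"],2),ray(f,r["uv"],z))
E
```

```text
t: 1.5
eef_pos: [339.3, 393.5, 239.5]
ee_rot: [0.0, 0.14, 0.99, 0.0]
wrist_force: [0.3, 0.4, 0.1]
finger_gap: 84.9
t: 2.3
eef_pos: [504.8, 187.5, 239.5]
ee_rot: [0.0, 0.14, 0.99, 0.0]
wrist_force: [1.1, 0.9, 0.2]
finger_gap: 84.8
t: 3.1
eef_pos: [504.0, 188.8, 239.3]
ee_rot: [0.0, 0.257, 0.966, 0.0]
wrist_force: [-0.8, 0.2, -0.7]
finger_gap: 70.0
[504.  188.8 239.3] [0.    0.257 0.966 0.   ] 3.1 [ 0.24  0.37  1.77  0.    1.   -0.82]
grip [327.8 188. ] 0.56 [492.1 201.1 148. ]
pointer [323.1 187.4] 0.84 [498.3 194.  115. ]
long_mark [322.9 174.3] 0.7 [490.7 198.2 105. ]
long_mark [245.3  16.1] 0.61 [359.8 207.4 105. ]
```

View pics/w1.png

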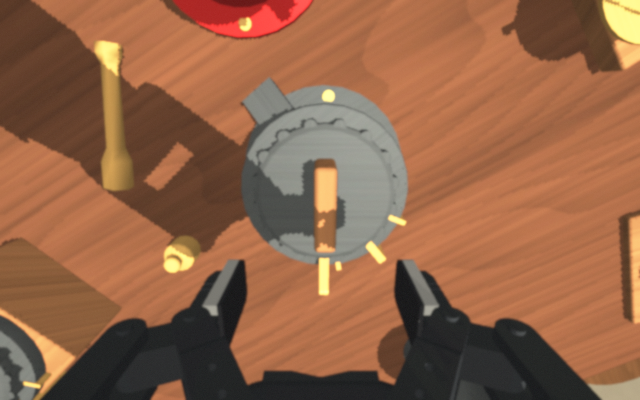

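Run:
```python
from h import *
f=env.grab_frame("wrist")
for n,u,z in(("barnear",(325,160),159),("barmid",(325.5,205),159),("barend",(325.5,250),159),("pt0",(323,259),119),("pt1",(324,295),119),("lm0",(368,243),105),("lm1",(384,262),105),("wheelL",(253,190),121),("wheelR",(393,190),121)): print(n,ray(f,u,z))
for X in [(505,190,159),(505,190,121),(504,190,148)]:
    p=np.array(f["camera_matrix"])@(np.array(f["R"])@X+f["t"]);print(p[:2]/p[2])
```

```text
barnear [471.4 210.2 159. ]
barmid [499.2 194.9 159. ]
barend [529.5 177.9 159. ]
pt0 [553.9 162.3 119. ]
pt1 [586.2 145.  119. ]
lm0 [566.6 202.1 105. ]
lm1 [591.2 206.2 105. ]
wheelL [470.6 144.5 121. ]
wheelR [526.7 242.7 121. ]
[323.44020618 215.06978625]
[322.98735894 198.57076865]
[322.62395456 208.67331671]
```

```bash
python3 -m pendant '2 2.5 0 0 70;0 0 25 0 70;0 0 25 0 70;0 0 25 0 70;0 0 15 0 70;0 0 9 0 70;0 0 0 0 70;0 0 0 0 70' && python3 -m pendant '0 0 0 0 30;0 0 0 0 30;0 0 0 0 24;0 0 0 0 24;0 0 0 0 10;0 0 0 0 10;0 0 0 0 10;0 0 0 0 10'
```

```text
t: 4.15
eef_pos: [503.8, 192.1, 140.8]
ee_rot: [0.0, 0.257, 0.966, 0.0]
wrist_force: [-0.1, -0.6, -0.4]
finger_gap: 69.9
t: 4.95
eef_pos: [504.0, 192.5, 140.8]
ee_rot: [0.001, 0.257, 0.966, 0.001]
wrist_force: [1.5, 5.1, 3.5]
finger_gap: 15.2
```

```bash
python3 -m pendant '0 0 0 -3 10;0 0 0 -3 10;0 0 0 -3 10;0 0 0 -3 10;0 0 0 -3 10;0 0 0 -3 10;0 0 0 0 10;0 0 0 0 10' && python3 -m pendant '0 0 0 -4 10;0 0 0 -4 10;0 0 0 -4 10;0 0 0 -4 10;0 0 0 -4 10;0 0 0 -2 10;0 0 0 0 10;0 0 0 0 10'
python3 - <<'E'
from h import *
f=env.grab_frame("top");g=env.grab_frame("side");w=env.grab_frame("wrist")
a=cv2.resize(f["img"][145:245,190:290],None,fx=4,fy=4,interpolation=cv2.INTER_CUBIC)
b=cv2.resize(g["img"][145:245,360:460],None,fx=4,fy=4,interpolation=cv2.INTER_CUBIC)
save({"img":np.hstack([a,b])},"crop2.png")
E
```

```text
t: 5.75
eef_pos: [504.1, 192.7, 140.8]
ee_rot: [0.001, 0.103, 0.995, 0.001]
wrist_force: [1.6, 6.5, 2.0]
finger_gap: 14.7
t: 6.55
eef_pos: [504.1, 192.9, 140.8]
ee_rot: [0.001, -0.089, 0.996, 0.001]
wrist_force: [0.5, 8.2, 2.6]
finger_gap: 15.0
```

View pics/crop2.png

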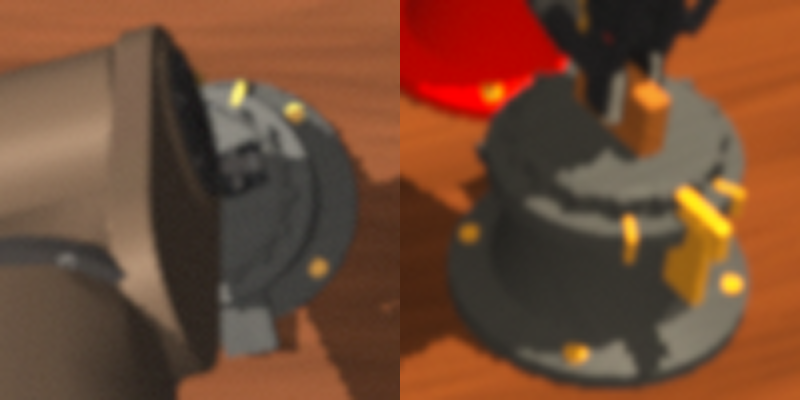

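The side crop shows the pointer lying over the long mark (about (705,215)). I'll release, rise and check from above.

```bash
python3 -m pendant '0 0 0 0 40;0 0 0 0 60;0 0 0 0 60;0 0 0 0 60;0 0 -15 0 60;0 0 -25 0 60;0 0 -30 0 60;0 0 -30 0 60' && python3 -m pendant '0 0 -20 0 60;0 0 0 0 60;0 0 0 0 60;0 0 0 0 60;0 0 0 0 60;0 0 0 0 60;0 0 0 0 60;0 0 0 0 60'
python3 - <<'E'
from h import *
f=env.grab_frame("wrist");g=env.grab_frame("side")
a=cv2.resize(f["img"][130:330,200:440],None,fx=2,fy=2,interpolation=cv2.INTER_CUBIC)
b=cv2.resize(g["img"][145:245,380:460],None,fx=4,fy=4,interpolation=cv2.INTER_CUBIC)
save({"img":np.hstack([a,b])},"w2.png")
E
```

```text
t: 7.5
eef_pos: [503.3, 191.7, 241.3]
ee_rot: [-0.0, -0.089, 0.996, -0.0]
wrist_force: [0.1, -0.4, -0.0]
finger_gap: 59.9
t: 8.3
eef_pos: [503.5, 191.9, 260.1]
ee_rot: [-0.0, -0.089, 0.996, -0.0]
wrist_force: [1.5, 0.3, -0.7]
finger_gap: 59.9
```

View pics/w2.png

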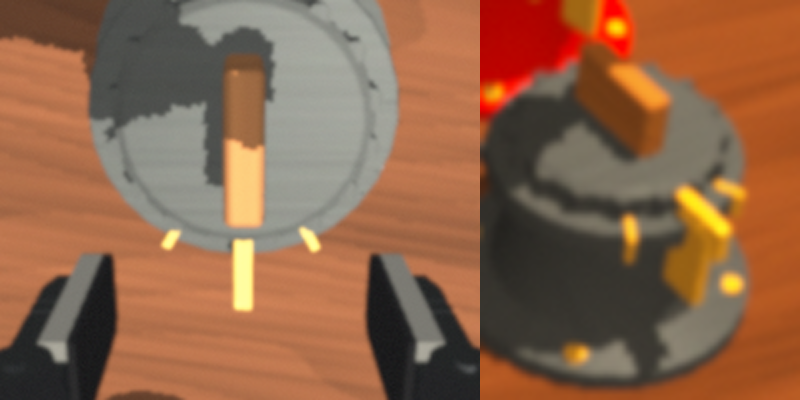

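The pointer, at column 243, sits midway between the two short marks at 171 and 310. It hides the long mark, and the gripper is clear.

```bash
python3 -c "
from rig import env
print(env.finish_job())"
```

```text
the job is handed in; nothing more can be done
None
```

I turned the round iron mill's wheel about 40° counter-clockwise by its grip bar, so its pointer now stands at the long mark. I then let go, raised the gripper clear and handed the job in at about 8.4 s of the 32 s allowed.

- **Pointer:** the last wrist picture, taken after release, shows it midway between the two short marks, within about 1°. The long mark is hidden beneath it. The side picture also shows the pointer lying on the long mark.
- **Forces:** the wrist readings I took stayed below 10 N.
- **Square mill:** the arm never went near it. I did not measure its pointer again at the end.
- **Disagreements:** the network's wrist-camera positions were up to 95 mm off. I used points I read from the pictures instead, and these agreed across the three cameras to a few millimetres.

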